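Look-over spin of a raw bowl on the banding wheel

TASK

Give the raw bowl on the banding wheel its look-over spin: take the blue knob, set the wheel turning anticlockwise (seen from above) at about one turn in five seconds, never twice as fast, let go, and go along with the knob with the open gripper around or just over it, no more than 3 cm off sideways and touching nothing, for eight seconds on end while the wheel coasts. Then, with the wheel still coasting, close on the knob again and bring the wheel to rest with the knob at the yellow pointer, and finish there still holding the knob, so that the bowl can be lifted off. The bowl must stay centred on the wheel, and the mould, the spare bowl and the brush are to be left alone.

Things in the scene. Friction and masses are not known exactly. Their poses are not given: they have to be found in the camera images.
- stand: Fixed dark steel foot of the banding wheel, 210 mm across. Origin on the wheel's upright axis at table level; its x axis points along the yellow pointer, z up. The pointer is a yellow post 68 mm high at 158 to 180 mm from the axis.
- wheel (a joint): Turn of the wheel head in rad, continuous: 0 or any whole turns = knob at the yellow pointer, growing anticlockwise seen from above. Metal disc 292 mm across, top face 69 mm above the table, inertia nominally 0.042 kg m2 (4 kg; light and heavy heads, 0.6 to 1.8 times that, look alike). Runs freely: viscous drag 0.001 N m s/rad plus dry drag 0.002 N m; coasts for many seconds; stays where left.
- knob (a point): Centre of the top face of the blue knob, 144 mm above the table, 125 mm from the wheel's axis. The knob is an upright cylinder 30 mm in diameter and 45 mm high (99 to 144 mm above the table) on a thin 12 mm stem on the wheel; it goes round with the wheel and turns loosely on its stem.
- park (a point): The point where knob must come to rest: in line with the yellow pointer, 125 mm from the axis, 144 mm above the table. Fixed to the stand.
- bowl: Raw grey-brown clay bowl standing loose, upside down, in the middle of the wheel: rim 112 mm across below, foot 56 mm across on top, 62 mm high (top 131 mm above the table), 0.28 kg. Origin at the centre of its underside, z up.
- mould: Bystander: white plaster mould, 130 mm across, 66 mm high, to the robot's left. Origin at the centre of its underside.
- spare_bowl: Bystander: grey-brown clay bowl, open side up, 112 mm across, 62 mm high, to the robot's right. Origin at the centre of its underside.
- brush: Bystander: brush, 200 mm long, lying beyond the wheel. Origin in its middle, underside; x axis along it.
Not all that is in view belongs to the job. What is shaped like the bowl but pink or turquoise is not meant.

How it is judged:
By the outcome, as a careful person would: the job done as asked, in the order asked, and still so for the second after the job is handed in, while the arm keeps its last pose, push and grip.
It also fails if it takes over 70 s, if anything falls off the work surface, if the arm or the gripper's body presses on something with over 40 N, if the wrist force passes 120 N, or if a joint passes its speed limit or range.

ROBOT

A 7-joint arm with a two-finger parallel gripper is mounted at the origin on the work surface. World frame = base frame: x ahead of the robot, y to its left, z up, the work surface at z = 0. Lengths are in m, angles in rad, forces in N, time in s.
With the tool pointing down it reaches from about 0.4 to 0.9 m from the base axis. Payload 5.5 kg.
Tool frame: the origin (TCP) lies between the finger pads, 19 mm behind the fingertips; this is the grasp point; z points along the fingers, y is the line along which they close (so a half turn about z gives the same grasp; the last joint's range is limited). The gripper opens to 92 mm and grips with 3 to 60 N. Pads are 19 mm wide; open, the fingers measure 130 mm over their backs; the gripper's body (75 mm by 190 mm) begins 47 mm behind the grasp point.
Start: joints at [-1.064, 0.501, -0.427, 1.55, 0.221, 1.138, -0.21], TCP at [0.157, 0.631, 0.246] pointing down, gripper open.
Joint ranges: [-2.88, 2.88], [-0.31, 2.03], [-1.54, 1.56], [0.2, 2.42], [-1.41, 4.55], [0.19, 2.02], [-2.57, 2.57]. Speed limits (rad/s): [2.57, 2.57, 3.14, 3.14, 3.14, 3.14, 3.14].

INTERFACE

Orientations are given as a rotation vector (axis times angle).
In Python, from plant import bot, planner, cams, job_done gives the robot as it stands. Calls block until the motion is done:
- bot.move_to(position, orientation): joint-space move of the TCP to a pose.
- bot.move_l(position, velocity=0.15, attitude=None): straight line of the TCP; attitude=None keeps the orientation; velocity is the mean speed in m/s.
- bot.goto_joints(angles): joint-space move.
- bot.let_go() and bot.gripper_close(): open the fingers fully, or close them until they stop; the grip force is fixed at half the most.
- bot.dwell(seconds).
- planner.ik(position, orientation): joint angles nearest the present ones, or None.
- cams.read_camera(name): name is "side" or "top" or "wrist"; returns the picture (400x640x3 uint8, red, green, blue); there is no depth.
- cams.calibration(name): a dict with "vfov" (degrees; the focal length in pixels is half the picture's height over the tangent of half this angle, whatever the lens; pixels are square), "cx", "cy" (the principal point, pixels), "extrinsics" (4x4, takes a point from camera to world coordinates). Camera axes: x right, y down, z forward; pixel columns grow to the right and rows downward; lengths in m; the calibration is good to about 2 mm. A picture is of the moment at which its call begins: read the wrist's pose just before it. calibration takes no time and is no camera call; for the wrist camera it gives the pose at the moment of the call.
A pose or a line that the arm cannot do raises bot.MotionError and nothing moves.
- job_done(): hands the job in; it is judged then, once.
Readings, each from a call of its own:
- bot.current_time_s(): time.
- bot.current_joint_pos(): joint angles.
- bot.current_joint_vel(): joint speeds.
- bot.current_joint_torque(): joint torques, N m.
- bot.current_ee_pos(): TCP position.
- bot.current_tool_rot(): TCP orientation.
- bot.current_wrist_force(): force on the tool from outside, world axes, zero at the start.
- bot.current_torque(): the same for the moment, N m.
- bot.current_grip_width(): finger opening in m.
- bot.current_finger_force(): force on a finger pad.
Only numpy, scipy, OpenCV 4.12 (cv2) and the standard library are available. Lean on these libraries where they do the work, as an engineer would, in place of code of your own. Each camera call takes 0.05 s, during which the arm holds its last target. There are 200 camera calls.

## Working session

There is one attempt and no reset: what is moved stays moved. The work goes in short steps, each a Python script; the robot and the scene stay as the last script left them, time stands still between calls to the robot, and variables do not carry over. Pictures are saved under pics/ and viewed, at most 10 in all, crops included, and the job is handed in when it is done.

View pics/top0.png

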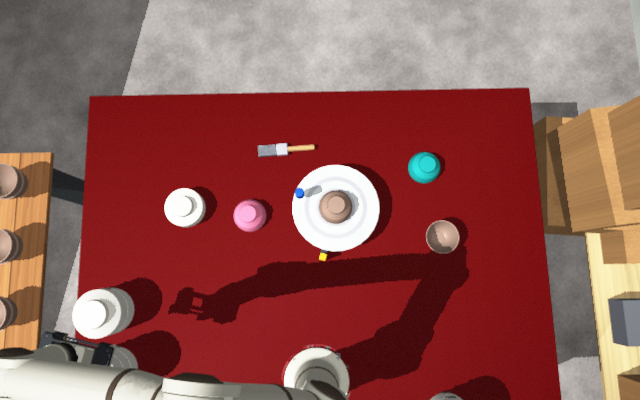

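View pics/side0.png

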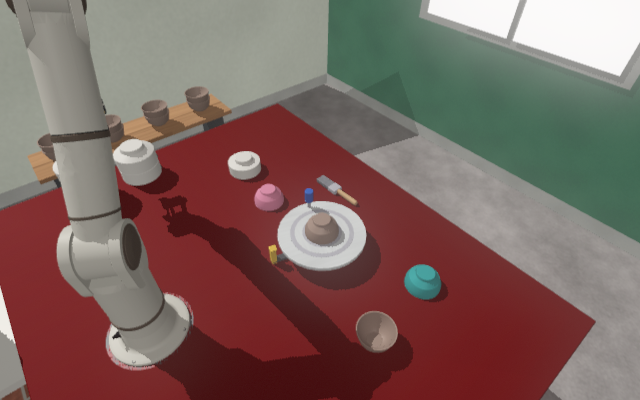

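Top view: the blue knob is at (299,193), the wheel centre and bowl at (336,207), and the yellow pointer at (323,257). 
Things that could be mistaken for the right ones:
- **Bowl on the wheel:** grey-brown, top (336,207). The spare bowl is at (443,237), with decoys in pink (250,215) and turquoise (424,167). Only the one at (336,207) stands on the wheel.
- **Blue knob:** the only blue item, top (299,193) and side (309,195). The turquoise bowl is the nearest in colour.
- **Wheel:** the white disc at (336,207). The mould is at (184,207) and there is other white ware at (100,313).

The knob and bowl match the description, so I'll check them in one close crop.

```bash
cat > h.py <<'E'
import numpy as np, cv2
from scipy.spatial.transform import Rotation as R
from plant import bot,planner,cams,job_done
def ray(cal,uv,z):
    f=200/np.tan(np.radians(cal["vfov"])/2); T=np.array(cal["extrinsics"])
    uv=np.atleast_2d(uv).astype(float)
    d=np.c_[(uv[:,0]-cal["cx"])/f,(uv[:,1]-cal["cy"])/f,np.ones(len(uv))]@T[:3,:3].T
    return T[:3,3]+d*((z-T[2,3])/d[:,2])[:,None]
def proj(cal,P):
    f=200/np.tan(np.radians(cal["vfov"])/2); T=np.linalg.inv(cal["extrinsics"]); p=T[:3,:3]@P+T[:3,3]
    return np.array([cal["cx"]+f*p[0]/p[2],cal["cy"]+f*p[1]/p[2]])
def mask(im,lo,hi):
    return cv2.inRange(cv2.cvtColor(im,cv2.COLOR_RGB2HSV),lo,hi)
def blob(m):
    n,_,s,c=cv2.connectedComponentsWithStats(m)
    if n<2: return None,0
    i=1+s[1:,4].argmax(); return c[i],s[i,4]
BLUE=((105,120,40),(130,255,255)); YEL=((22,120,80),(35,255,255))
E
python3 - <<'E'
from h import *
for n in("top","side"):
    im=cv2.imread(f"pics/{n}0.png")[:,:,::-1].copy(); c=cams.calibration(n)
    k,a=blob(mask(im,*BLUE)); y,b=blob(mask(im,*YEL)); print(n,k,a,y,b)
    print(" knob@.122",ray(c,k,.122),"yel@.05",ray(c,y,.05), "@.068",ray(c,y,.068))
    w=mask(im,(0,0,120),(180,70,255))
    cs=max((q for q in cv2.findContours(w,0,2)[0] if cv2.pointPolygonTest(q,((336.,190.) if n=="top" else (322.,260.)),False)>=0),key=len)
    hull=cv2.convexHull(cs); P=ray(c,hull[:,0],.069)
    A=np.c_[2*P[:,:2],np.ones(len(P))]; s=np.linalg.lstsq(A,(P[:,:2]**2).sum(1),rcond=None)[0]
    r=np.sqrt(s[2]+s[:2]@s[:2]); print(" disc",s[:2],r,np.std(np.linalg.norm(P[:,:2]-s[:2],axis=1)))
im=cv2.imread("pics/side0.png")[170:290,250:390]; im2=cv2.imread("pics/top0.png")[150:270,270:410]
cv2.imwrite("pics/crop1.png",cv2.resize(np.hstack([im2,im]),None,fx=2.8,fy=2.8,interpolation=2))
E
```

```text
top [299.         192.71830986] 71 [322.21276596 256.29787234] 47
 knob@.122 [[0.603173   0.04333995 0.122     ]] yel@.05 [[ 0.4000484  -0.02780139  0.05      ]] @.068 [[ 0.39948768 -0.02744849  0.068     ]]
 disc [ 0.56122294 -0.07565478] 0.1465304228395293 0.0004390946301165096
side [308.03529412 194.55294118] 85 [272.08333333 248.75      ] 36
 knob@.122 [[0.60545733 0.04811842 0.122     ]] yel@.05 [[ 0.40517443 -0.0171991   0.05      ]] @.068 [[ 0.3980122 -0.0300426  0.068    ]]
 disc [ 0.56127465 -0.07577936] 0.14839000292953106 0.0014861384634938012
```

View pics/crop1.png

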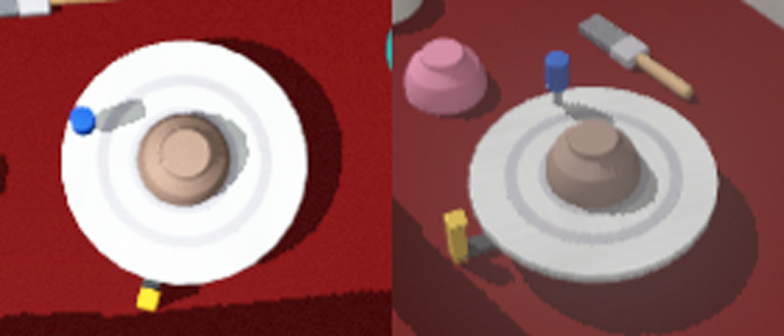

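The crop confirms the choice: the blue knob on its stem stands at the wheel's edge, the grey-brown inverted bowl is in the middle, and the yellow post is at lower left. Next I go above the knob, check the wrist view and measure the motion timing.

```bash
cat >> h.py <<'E'
C=np.array([.5612,-.0757]); RK=.125; PA=np.radians(163.4)
def rv(a):  # tool down, y axis along world angle a
    h=(a+np.pi/2)/2; return np.pi*np.array([np.cos(h),np.sin(h),0])
def pos(th,z,r=RK): return np.array([*(C+r*np.array([np.cos(th),np.sin(th)])),z])
def wrist():
    t=bot.current_time_s(); c=cams.calibration("wrist"); im=cams.read_camera("wrist"); return t,c,im
E
python3 - <<'E'
from h import *
bot.move_to(pos(np.radians(70.6),.25),rv(PA-np.pi/2)); print(bot.current_time_s(),bot.current_ee_pos(),bot.current_joint_pos(),bot.current_joint_vel())
t,c,im=wrist(); cv2.imwrite("pics/w1.png",im[:,:,::-1]); print(c)
k,a=blob(mask(im,*BLUE)); print(k,a,ray(c,k,.144))
for v,d in((.1,.05),(.3,.05),(.3,-.1)):
    p=bot.current_ee_pos(); p=p+np.array([0,d,0]); t=bot.current_time_s(); bot.move_l(p,v); 
    print(v,d,bot.current_time_s()-t,bot.current_ee_pos()-p,np.abs(bot.current_joint_vel()).max(),bot.current_wrist_force())
E
```

```text
2.7083 [0.60262646 0.04372884 0.24996898] [-0.07648437  0.38205347 -0.0516634   1.67709468  0.02107628  1.08303084
  1.14884093] [-0.00293892  0.00054696  0.0008433   0.00039218  0.0008218   0.00190887
  0.00011856]
{'vfov': 65.93096017089515, 'cx': 318.1697895526357, 'cy': 197.26989635590166, 'extrinsics': array([[ 0.28204967,  0.91785911,  0.27925371,  0.52577843],
       [ 0.95939901, -0.26946192, -0.0833296 ,  0.06653028],
       [-0.00123659,  0.29141882, -0.95659476,  0.38964975],
       [ 0.        ,  0.        ,  0.        ,  1.        ]])}
[316.88685814 199.16971279] 1149 [[0.59877784 0.04363722 0.144     ]]
0.1 0.05 0.6666999999999996 [-2.78772128e-05 -3.73252187e-04 -8.68297746e-05] 0.01450035904184777 [ 0.39556249 -0.45984508  0.21516807]
0.3 0.05 0.3167 [-2.57143041e-04  1.63843483e-03 -4.41869140e-05] 0.04659049677145427 [ 1.71547398  0.05044635 -0.49000486]
0.3 -0.1 0.47500000000000053 [ 3.23732236e-05 -4.23618539e-03  1.37846576e-04] 0.0508156472530997 [-0.34274291  1.54235398 -0.04042566]
```

View pics/w1.png

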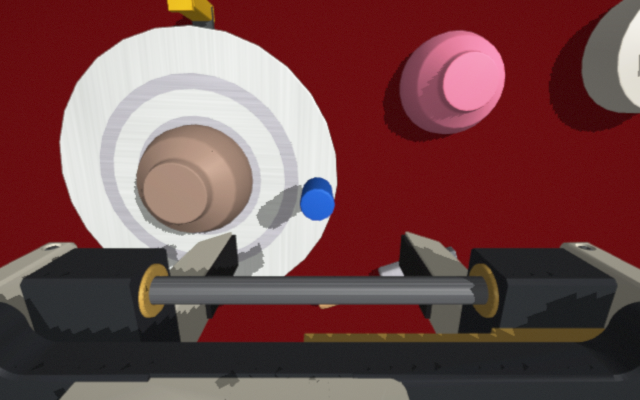

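The wrist view shows the knob at (317,199), the bowl left of it, the pointer at the top edge (190,8), and both open fingers at about (235,240) and (405,240). A `move_l` takes d/v plus about 0.15 s of settling. I'll descend, grip and check the forces.

```bash
python3 - <<'E'
from h import *
O=rv(PA-np.pi/2); th=np.radians(70.6)
bot.move_l(pos(th,.25),.15,O); bot.move_l(pos(th,.135),.1,O)
t,c,im=wrist(); cv2.imwrite("pics/w2.png",im[:,:,::-1]); k,a=blob(mask(im,*BLUE)); print(k,a,ray(c,k,.13),bot.current_ee_pos(),bot.current_wrist_force())
t=bot.current_time_s(); bot.gripper_close(); print("close dt",bot.current_time_s()-t,bot.current_grip_width(),bot.current_finger_force(),bot.current_wrist_force(),bot.current_ee_pos())
t,c,im=wrist(); k,a=blob(mask(im,*BLUE)); print(k,a,ray(c,k,.13),bot.current_ee_pos())
E
```

```text
[318.07042254 250.39362491] 2698 [[0.5967001  0.04419925 0.13      ]] [0.60338865 0.04226875 0.13586039] [ 0.01445701 -0.13178348 -0.06184366]
close dt 0.9916 0.029523416648407224 29.999497532844543 [0.17933834 1.33416309 0.2836924 ] [0.60274739 0.04245182 0.13498048]
[317.92595363 251.26439791] 2674 [[0.59619051 0.04430859 0.13      ]] [0.60276916 0.04251501 0.1350131 ]
```

View pics/w2.png

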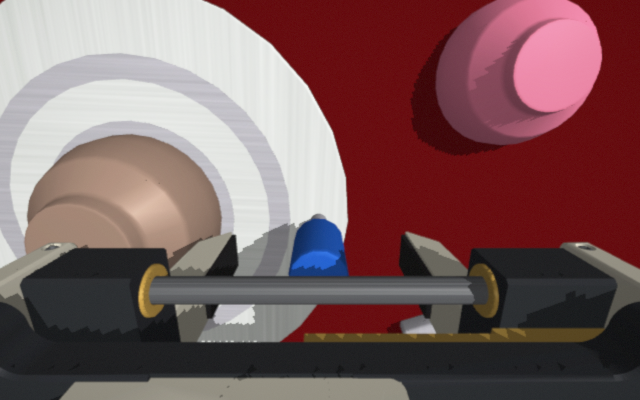

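In this picture the knob sits centred between the pads at (318,250), and its far bottom edge is clearly visible near row 215. The grip is clean with almost no side force. Next I drag the knob along its arc to just before the pointer, log forces and re-measure the pointer.

```bash
cat >> h.py <<'E'
def kpix(im):
    m=mask(im,*BLUE); n,_,s,c=cv2.connectedComponentsWithStats(m); i=1+s[1:,4].argmax()
    x,y,w,h,a=s[i]; m=m[y:y+14]; cols=np.nonzero(m.sum(0))[0]; return np.array([(cols.min()+cols.max())/2,y]),a
def drag(a,b,O,v=.08,z=.135,step=.15):
    for th in np.linspace(a,b,int(np.ceil(abs(b-a)/step))+1)[1:]: bot.move_l(pos(th,z),v,O)
E
python3 - <<'E'
from h import *
O=rv(PA-np.pi/2); a0=np.radians(70.6); b=PA-.18
def meas():
    e=bot.current_ee_pos(); t,c,im=wrist(); k,a=kpix(im); return im,c,k,a,(ray(c,k,.099)[0]-e)[:2],e
print(meas()[2:])
for i in range(4):
    drag(a0+(b-a0)*i/4,a0+(b-a0)*(i+1)/4,O)
    im,c,k,a,d,e=meas(); print(k,a,d.round(4),e[:2],np.linalg.norm(e[:2]-C),bot.current_wrist_force().round(1))
cv2.imwrite("pics/w3.png",im[:,:,::-1])
y,n=blob(mask(im,*YEL)); print(y,n,ray(c,y,.068),ray(c,y,.05))
im=cams.read_camera("top"); c=cams.calibration("top"); cv2.imwrite("pics/top1.png",im[:,:,::-1]); y,n=blob(mask(im,*YEL)); print(y,n)
print(bot.current_time_s())
E
```

```text
(array([318., 220.]), np.int32(2675), array([-0.01168282,  0.00327695]), array([0.60276916, 0.04251501, 0.1350131 ]))
[318. 220.] 2667 [-0.0117  0.0033] [0.5581736  0.04919657] 0.12493322791519153 [-0.   1.6 -2.3]
[318. 220.] 2667 [-0.0117  0.0033] [0.51432783 0.03983065] 0.12467690904995803 [ 1.1 -0.  -2.8]
[318. 220.] 2666 [-0.0116  0.0033] [0.47689497 0.01585886] 0.12446028884939687 [ 2.6 -2.4 -5.9]
[318. 220.] 2652 [-0.0116  0.0033] [ 0.45053498 -0.01910029] 0.12429913432978679 [ 5.1 -0.9 -8.1]
[284.82761194 153.37985075] 1340 [[ 0.39823551 -0.02700076  0.068     ]] [[ 0.40039083 -0.02969616  0.05      ]]
None 0
11.1583
```

View pics/w3.png

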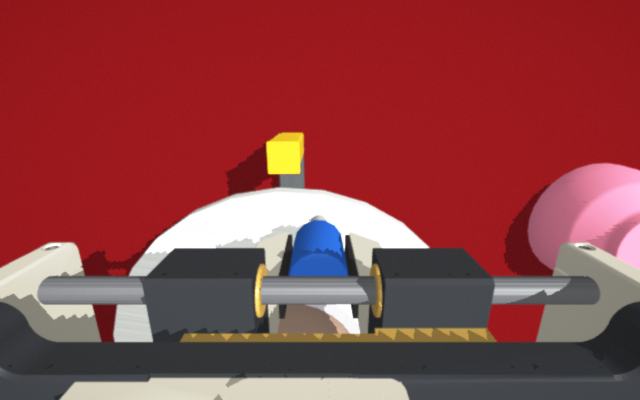

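The knob is held at (318,245), the pointer's top face is centred at (285,156), and the gripped offset for vision is constant. The rising +x force suggests the axis is about 1 mm further in x, so I'll use that. Next is the launch with a finger push, the vision-guided follow, and the catch.

```bash
sed -i 's/^C=np.array.*/C=np.array([.5621,-.0757]); RK=.125; PA=np.radians(163.5)/' h.py
cat > run.py <<'E'
from h import *
import json
O=rv(PA-np.pi/2); Z=.142; T=.25; OFF=np.array([-.0116,.0033])
assert all(planner.ik(pos(a,Z),O) is not None for a in np.linspace(0,6,13))
e=np.array([np.cos(PA),np.sin(PA)]); tg=np.array([-e[1],e[0]])
P=lambda r,u: np.array([*(C+r*e+u*tg),Z])
bot.let_go(); p0=bot.current_ee_pos(); im=wrist(); k=ray(im[1],kpix(im[2])[0],.099)[0,:2]-OFF
uk=(k-C)@tg; print("knob u",uk,"r",np.linalg.norm(k-C),"grip",bot.current_grip_width(),"F",bot.current_wrist_force().round(1))
p0[2]=Z; bot.move_l(p0,.05)
u0=uk+.0298; L=.045; bot.move_l(P(.1235,u0),.05)
print("t launch",bot.current_time_s())
bot.move_l(P(.1235,u0+L),1.36*RK/1.875)
M=[];log=[]
def measure():
    ee=bot.current_ee_pos(); t,c,im=wrist()
    px,a=kpix(im)
    q=ray(c,px,.099)[0,:2]-OFF; d=q-C; th=np.arctan2(d[1],d[0])
    if M: th+=2*np.pi*np.round((M[-1][1]-th)/(2*np.pi))
    if a>150: M.append((t,th))
    log.append([t,th,*(q-ee[:2])@np.c_[-np.sin([th]),np.cos([th])].T.ravel()[:,None],float(np.linalg.norm(q-ee[:2])),float(np.linalg.norm(bot.current_wrist_force()))] )
def fit():  # th = c0 + w s - a s^2/2, s relative to last measurement
    tn=M[-1][0]; W=[m for m in M if tn-m[0]<4]; s=np.array([m[0]-tn for m in W]); y=np.array([m[1] for m in W])
    sw=.15 if len(W)<3 else 2
    A=np.vstack([np.c_[np.ones_like(s),s,-s*s/2]/.006,[[0,1/sw,0],[0,0,1/.04]]]); b=np.r_[y/.006,1.25/sw,.07/.04]
    x=np.linalg.lstsq(A,b,rcond=None)[0]; ts=max(x[1],0)/max(x[2],.01)
    f=lambda t:(lambda q:x[0]+x[1]*q-x[2]*q*q/2)(min(t-tn,ts)); return f,x[1],x[2]
tf=None; abort=False
while True:
    measure(); f,w,a=fit(); t0=bot.current_time_s(); log[-1]+=[w,a]
    if tf is None: tf=t0
    if len(M)==4 and not 1.05<w<1.6: abort=True; print("ABORT speed",w)
    tc=t0+T+.15; th=f(tc); mis=(th-PA+np.pi/2)%np.pi-np.pi/2
    now=bot.current_ee_pos(); ready=abort or t0-tf>9.2
    final=ready and (-.4<mis<.25 or w<.25)
    tgt=f(tc)+min(.018/RK,w*.25) if final else f(t0+T+.11)
    p=pos(tgt,Z); d=np.linalg.norm(p-now); bot.move_l(p,max(d/T,.02))
    if final:
        log.append(["close",bot.current_time_s()]); bot.gripper_close(); break
    if bot.current_time_s()-tf>25: print("timeout"); break
json.dump([[float(v) if not isinstance(v,str) else v for v in l] for l in log],open("log.json","w"))
for l in log: print([round(float(v),3) if not isinstance(v,str) else v for v in l])
print("end",bot.current_time_s(),"w,a",w,a,"grip",bot.current_grip_width(),bot.current_finger_force(),bot.current_wrist_force().round(1),bot.current_ee_pos(),"target mis",mis)
measure(); print("knob",M[-1],"rel PA deg",np.degrees((M[-1][1]-PA)%(2*np.pi)),log[-1])
E
python3 - <<'E'
# dry check of the log expression & fit only
import numpy as np
th=1.;q=np.array([.1,.2]);print([*(q)@np.c_[-np.sin([th]),np.cos([th])].T.ravel()[:,None]])
E
```

```text
[np.float64(0.023913362692838298)]
```

```bash
python3 run.py
```

```text
knob u -0.023533122008774814 r 0.12482845766525184 grip 0.09156529133053798 F [-0.2 -0.5  0.9]
t launch 13.325
ABORT speed 1.846620206389844Traceback (most recent call last):
  File "run.py", line 29, in <module>
    measure(); f,w,a=fit(); t0=bot.current_time_s(); log[-1]+=[w,a]
    ~~~~~~~^^
  File "run.py", line 16, in measure
    px,a=kpix(im)
         ~~~~^^^^
  File "h.py", line 26, in kpix
    m=mask(im,*BLUE); n,_,s,c=cv2.connectedComponentsWithStats(m); i=1+s[1:,4].argmax()
                                                                       ~~~~~~~~~~~~~~^^
ValueError: attempt to get argmax of an empty sequence
```

```bash
python3 - <<'E'
from h import *
print(bot.current_time_s(),bot.current_ee_pos(),bot.current_wrist_force(),np.degrees(np.arctan2(*(bot.current_ee_pos()[:2]-C)[::-1])))
c=cams.calibration("side");out=[]
for i in range(3):
    t=bot.current_time_s(); im=cams.read_camera("side"); k,a=blob(mask(im,*BLUE)); 
    if k is not None: d=ray(c,k,.122)[0,:2]-C; print(t,k,a,np.degrees(np.arctan2(d[1],d[0])),np.linalg.norm(d))
    else: print(t,None)
cv2.imwrite("pics/a.png",np.hstack([im[100:320,180:480],cams.read_camera("wrist")[::2,::2][:200].repeat(1,0)[:200] if 0 else cv2.resize(cams.read_camera("wrist"),(352,220))])[:,:,::-1])
E
```

```text
15.9417 [0.64905352 0.01221566 0.14242188] [-0.06096476 -0.88966748  0.89951712] 45.31524098300874
15.9417 [356.56097561 208.82926829] 82 -14.034841264612632 0.1278689613646226
15.9917 [356.9382716  209.75308642] 81 -15.953639033392179 0.1269292991951035
16.0417 [357.56790123 210.64197531] 81 -17.96028703824814 0.1269790798647309
```

View pics/a.png

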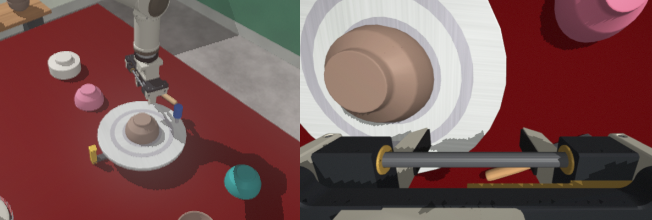

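Left half: the knob is at the right of the wheel, the arm is on the far side, and the bowl still looks centred. The knob has escaped and runs slowly clockwise at about 0.7 rad/s. The first follow step relied on an assumed speed and struck the knob. I'll stop the wheel by letting the knob run into a radially open gripper ahead of it, then redo the launch with measured speed only.

```bash
cat >> h.py <<'E'
def sidek():
    t=bot.current_time_s(); im=cams.read_camera("side"); k,a=blob(mask(im,*BLUE))
    if k is None or a<40: return None
    d=ray(cams.calibration("side"),k,.122)[0,:2]-C; return t,np.arctan2(d[1],d[0]),a
E
python3 - <<'E'
from h import *
O=rv(PA-np.pi/2); th=PA-np.pi/2
p=bot.current_ee_pos(); p[2]=.2; bot.move_l(p,.2); bot.move_l(pos(th,.2),.2,O); bot.move_l(pos(th,.142),.12,O)
M=[]
while True:
    m=sidek()
    if m: M.append(m)
    if len(M)>5:
        A=np.array(M)[-25:]; y=np.unwrap(A[:,1]); t=A[:,0]; c=np.polyfit(t-t[-1],y,1 if t[-1]-t[0]<1 else 2)
        w=c[-2]; ths=y[-1]; gap=(ths-th)%(2*np.pi); th_hit=t[-1]+gap/max(-w,.05)
        if th_hit-bot.current_time_s()<.55: break
    if len(M)>90: print("slow");break
    bot.dwell(.1)
print(len(M),bot.current_time_s(),"w",w,np.degrees(gap),th_hit)
bot.dwell(max(0,th_hit-.5-bot.current_time_s())); bot.gripper_close()
print(bot.current_time_s(),bot.current_grip_width(),bot.current_finger_force(),bot.current_wrist_force().round(1))
for i in range(3):
    m=sidek(); print(m and (m[0],np.degrees(m[1]),m[2]))
t,c,im=wrist(); k,a=blob(mask(im,*BLUE)); print(k,a)
if k is not None: print(kpix(im), ray(c,kpix(im)[0],.099)[0,:2]-[-.0116,.0033]-bot.current_ee_pos()[:2])
m=cams.read_camera("top"); cv2.imwrite("pics/b.png",np.hstack([m[130:290,230:470],cv2.resize(im,(256,160))])[:,:,::-1])
E
```

```text
slow
91 31.2333 w 0.006361545306494118 37.61778957844043 44.3143857093239
45.2583 0.0004639584197206741 0.0 [ 0.1  0.6 -0.7]
(45.2583, np.float64(110.9968560089867), np.int32(92))
(45.3083, np.float64(111.07400997511513), np.int32(93))
(45.3583, np.float64(111.01577523345982), np.int32(92))
[254.98431877 106.43007712] 3890
(array([254.,  72.]), np.int32(3890)) [-0.09113415 -0.00998081]
```

View pics/b.png

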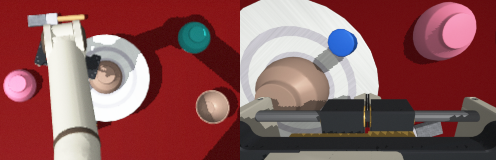

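The wheel has come to rest at about 117° (wrist crop: knob at the top right of the image, bowl still centred). A bug in my wait cost time, so about 24 s remain. New plan:
- **Launch here:** push with the gripper's closing line tangential, rising over the knob during the stroke.
- **Follow just above the knob:** no contact is possible there.
- **Catch:** descend onto the moving knob and close.

First, the approach.

```bash
cat >> h.py <<'E'
PSI=np.radians(127.5); O2=rv(PSI-np.pi/2); OFF2=.0121*np.array([np.cos(PSI),np.sin(PSI)])
E2=np.array([np.cos(PSI),np.sin(PSI)]); TG=np.array([-E2[1],E2[0]])
def seek(psi=PSI):
    ee=bot.current_ee_pos(); t,c,im=wrist()
    m=mask(im,*BLUE); n,_,s,_=cv2.connectedComponentsWithStats(m)
    if n<2 or s[1:,4].max()<150: return t,None,ee
    px,a=kpix(im); return t,ray(c,px,.099)[0,:2]-OFF2,ee
E
python3 - <<'E'
from h import *
for z in(.142,.168): print([planner.ik(pos(a,z),O2) is not None for a in np.linspace(0,6,13)])
th=np.radians(116.7); q=planner.ik(pos(th,.175),O2); print(q, q-bot.current_joint_pos())
E
```

```text
[True, True, True, True, True, True, True, True, True, True, True, True, True]
[True, True, True, True, True, True, True, True, True, True, True, True, True]
[-0.24682886  0.3049282   0.14454586  1.98704179 -0.0574211   0.85342916
  0.58340602] [-0.1287361  -0.18930472  0.14510085  0.20627181 -0.05778025 -0.01319372
 -0.58053688]
```

```bash
python3 - <<'E'
from h import *
bot.let_go(); print(bot.current_time_s())
p=bot.current_ee_pos(); p[2]=.17; bot.move_l(p,.25)
th=np.radians(116.7); bot.move_l(pos(th,.17),.25,O2); print(bot.current_time_s())
t,k,ee=seek(); d=k-C; th=np.arctan2(d[1],d[0]); print(t,np.degrees(th),np.linalg.norm(d),k-ee[:2])
bot.move_l(pos(th,.150),.1,O2)
t,k,ee=seek(); d=k-C; print(t,np.degrees(np.arctan2(d[1],d[0])),np.linalg.norm(d),(k-ee[:2])@TG,"u",d@TG,bot.current_grip_width(),bot.current_wrist_force().round(1),bot.current_time_s())
E
```

```text
46.9667
48.0
48.0 112.8675704616834 0.1252168966938233 [0.00711959 0.00351486]
48.4167 112.76252108131698 0.1249556626213081 -0.00043264055205783 u -0.03178754718954307 0.09183227848852907 [ 0.9 -0.6  1.2] 48.4667
```

```bash
python3 - <<'E'
from h import *
import json
P=lambda r,u,z: np.array([*(C+r*E2+u*TG),z])
u0=-.0318+.0298; bot.move_l(P(.123,u0,.150),.1)
bot.move_l(P(.123,u0+.05,.166),1.38*RK/1.875)
M=[]
for i in range(2):
    t,k,ee=seek()
    if k is not None: d=k-C; M.append((t,float(np.arctan2(d[1],d[0])))); print(t,np.degrees(M[-1][1]),np.linalg.norm(d),(k-ee[:2])@TG,ee[2])
    else: print("none",t)
json.dump(M,open("M.json","w")); print(bot.current_time_s(),(M[-1][1]-M[0][1])/.05)
E
```

```text
49.6333 147.9674418978605 0.12512650721014726 -0.003839647050224988 0.1663166571160004
49.6833 149.7720079138497 0.12438588379072683 -0.0002923068184863408 0.16615543752563477
49.7333 0.6299123709721677
```

The two-picture speed of 0.63 rad/s is noisy and doesn't agree with the 35° the knob has already travelled. Hovering above is safe, so I'll take a few more readings.

```bash
python3 - <<'E'
from h import *
import json
M=json.load(open("M.json"))
for i in range(3):
    t,k,ee=seek()
    if k is not None: d=k-C; M.append((t,float(np.arctan2(d[1],d[0])%(2*np.pi)))); print(t,np.degrees(M[-1][1]),np.linalg.norm(d),(k-ee[:2])@TG)
json.dump(M,open("M.json","w")); A=np.array(M); print(bot.current_time_s(),np.polyfit(A[:,0],A[:,1],1))
E
```

```text
49.7333 151.68172387986837 0.1246464568542762 0.003645214024817672
49.7833 153.4785751110368 0.1248899033616401 0.007234487901563558
49.8333 155.46097938139948 0.12456377295362184 0.010862982011467199
49.8833 [  0.65253121 -29.8053521 ]
```

Speed is steady at 0.65 rad/s, so the lining-up move had bumped the knob and the stroke never caught it. I'll add a second push on the moving knob. The gripper hovers and rotates to line up with the knob near 234°, then descends just ahead of it and sweeps its trailing finger through at about 0.16 m/s.

```bash
cat >> h.py <<'E'
import json
def psi_now():
    y=R.from_rotvec(bot.current_tool_rot()).as_matrix()[:,1]; return np.arctan2(y[1],y[0])+np.pi/2
def look(M):
    ee=bot.current_ee_pos(); ps=psi_now()
    # x axis of tool decides the camera side
    x=R.from_rotvec(bot.current_tool_rot()).as_matrix()[:,0]
    t,c,im=wrist(); n,_,s,_=cv2.connectedComponentsWithStats(mask(im,*BLUE))
    if n<2 or s[1:,4].max()<150: return None
    off=.0121*(-x[:2] if OFFSIGN<0 else x[:2])
    q=ray(c,kpix(im)[0],.099)[0,:2]-off; d=q-C; th=np.arctan2(d[1],d[0])
    if M: 
        pred=M[-1][1]+(t-M[-1][0])*1.0; th+=2*np.pi*np.round((pred-th)/(2*np.pi))
    M.append((t,float(th))); rel=q-ee[:2]; tn=np.array([-np.sin(th),np.cos(th)])
    return [t,th,np.linalg.norm(d),rel@tn,np.linalg.norm(rel)]
E
python3 - <<'E'
from h import *
print("psi",np.degrees(psi_now()),"tool x",R.from_rotvec(bot.current_tool_rot()).as_matrix()[:,0],"E2",E2)
psi=np.radians(54.5); O3=rv(psi-np.pi/2); q0=bot.current_joint_pos()
for z in(.144,.168):
    for a in np.linspace(0,2*np.pi,9):
        q=planner.ik(pos(a,z),O3); print(None if q is None else q.round(2))
print("now",q0.round(2))
# push design
C0=np.radians(234.5); w=.645; th0=np.radians(196.1)
mj=lambda s:s**3*(10-15*s+6*s*s)
for start_gap in(3,6):
  for mean in(.09,.1,.11,.12):
    for T in(.6,.8):
        L=mean*T; uk=lambda t:RK*np.sin(th0+w*t-C0)     # t from picture start; A3 arrival at .05+.3
        us=uk(.35)+.0309-start_gap*1e-3; out=None
        for t in np.arange(0,T,.005):
            s=max(0,t-.03)/T; uf=us+mj(s)*L-.0309; k=uk(.5+t)
            if uf>=k and 30*s*s*(1-s)**2*mean>.06: out=(round(s,2),round(30*s*s*(1-s)**2*mean/RK,2),round(np.degrees(th0+w*(.5+t)),0)); break
        print(start_gap,mean,T,out,"gap0",round((uk(.5)-(us-.0309))*1e3,1))
E
```

```text
psi 127.53576083838934 tool x [-6.09256454e-01  7.92973238e-01  1.29100979e-04] E2 [-0.60876143  0.79335334]
[-0.18  0.67  0.38  1.54 -0.28  0.99 -0.35]
[-0.31  0.59  0.35  1.65 -0.24  0.94 -0.49]
[-0.4   0.45  0.33  1.88 -0.19  0.84 -0.59]
[-0.37  0.31  0.34  2.09 -0.15  0.76 -0.57]
[-0.23  0.26  0.38  2.16 -0.14  0.74 -0.37]
[-0.07  0.36  0.42  2.03 -0.2   0.79 -0.15]
[-0.02  0.52  0.42  1.8  -0.27  0.88 -0.1 ]
[-0.08  0.64  0.41  1.6  -0.29  0.97 -0.19]
[-0.18  0.67  0.38  1.54 -0.28  0.99 -0.35]
[-0.19  0.64  0.38  1.52 -0.26  1.03 -0.35]
[-0.32  0.57  0.36  1.64 -0.23  0.98 -0.5 ]
[-0.4   0.42  0.33  1.86 -0.17  0.89 -0.6 ]
[-0.37  0.27  0.33  2.07 -0.12  0.82 -0.59]
[-0.23  0.22  0.39  2.14 -0.11  0.8  -0.4 ]
[-0.08  0.32  0.43  2.01 -0.18  0.84 -0.17]
[-0.03  0.49  0.43  1.78 -0.25  0.93 -0.11]
[-0.08  0.61  0.42  1.58 -0.28  1.01 -0.2 ]
[-0.19  0.64  0.38  1.52 -0.26  1.03 -0.35]
now [-0.18  0.22  0.15  2.13 -0.05  0.8   0.65]
3 0.09 0.6 None gap0 14.2
3 0.09 0.8 (np.float64(0.72), np.float64(0.86), np.float64(237.0)) gap0 14.2
3 0.1 0.6 (np.float64(0.68), np.float64(1.12), n
[... 167 characters left out ...]
) gap0 14.2
3 0.11 0.8 (np.float64(0.54), np.float64(1.62), np.float64(232.0)) gap0 14.2
3 0.12 0.6 (np.float64(0.55), np.float64(1.76), np.float64(228.0)) gap0 14.2
3 0.12 0.8 (np.float64(0.5), np.float64(1.8), np.float64(230.0)) gap0 14.2
6 0.09 0.6 None gap0 17.2
6 0.09 0.8 None gap0 17.2
6 0.1 0.6 None gap0 17.2
6 0.1 0.8 (np.float64(0.64), np.float64(1.26), np.float64(235.0)) gap0 17.2
6 0.11 0.6 (np.float64(0.65), np.float64(1.37), np.float64(230.0)) gap0 17.2
6 0.11 0.8 (np.float64(0.57), np.float64(1.58), np.float64(233.0)) gap0 17.2
6 0.12 0.6 (np.float64(0.58), np.float64(1.7), np.float64(229.0)) gap0 17.2
6 0.12 0.8 (np.float64(0.53), np.float64(1.79), np.float64(231.0)) gap0 17.2
```

```bash
sed -i 's/^import json/import json\nOFFSIGN=1; PS3=np.radians(54.5); O3=rv(PS3-np.pi\/2)/' h.py; python3 - <<'E'
from h import *
M=json.load(open("M.json")); t0=bot.current_time_s()
p=pos(np.radians(197),.168); d=np.linalg.norm(p-bot.current_ee_pos())
bot.move_l(p,d/.9,rv(np.radians(127.5-60)-np.pi/2)); print("A1 took",bot.current_time_s()-t0,np.degrees(psi_now()),bot.current_ee_pos()-p)
print(look(M)); json.dump(M,open("M.json","w")); A=np.array(M); c=np.polyfit(A[:,0]-A[-1,0],A[:,1],1); print(c,np.degrees(c[1]),A[-1],bot.current_time_s())
E
```

```text
A1 took 1.2000000000000028 67.60189669973227 [-5.33622446e-07  5.28295456e-04 -1.00859296e-04]
[51.0833, np.float64(3.465142983958762), np.float64(0.12340287148638947), np.float64(0.003856194941608611), np.float64(0.004097249502174628)]
[0.60665491 3.46599255] 198.58674465322983 [51.0833      3.46514298] 51.1333
```

```bash
cat > push.py <<'E'
from h import *
C0=np.radians(234.5); e=np.array([np.cos(C0),np.sin(C0)]); n=np.array([-e[1],e[0]])
P=lambda r,u,z: np.array([*(C+r*e+u*n),z])
M=json.load(open("M.json")); A=np.array(M[-6:]); c=np.polyfit(A[:,0]-A[-1,0],A[:,1],1); w=c[0]-.03; th=lambda t:A[-1,1]+w*(t-A[-1,0])-.03*(t-A[-1,0])**2
uk=lambda t:RK*np.sin(th(t)-C0)
t0=bot.current_time_s(); us=uk(t0+.3)+.0309-.003; p=P(.122,us,.144); d=np.linalg.norm(p-bot.current_ee_pos())
bot.move_l(p,d/.3,O3); tb=bot.current_time_s(); ee=bot.current_ee_pos(); us=(ee[:2]-C)@n
print("A3",tb-t0,"gap",uk(tb)-us+.0309,"knob deg",np.degrees(th(tb)),"F",bot.current_wrist_force().round(1))
mj=lambda s:s**3*(10-15*s+6*s*s); best=None
for T in(.6,.7,.8,.9):
    for mean in np.arange(.085,.125,.002):
        for t in np.arange(0,T,.004):
            s=max(0,t-.03)/T; v=30*s*s*(1-s)**2*mean/RK
            if us+mj(s)*mean*T-.0309>=uk(tb+t) and v>.5:
                cost=abs(v-1.3)+abs(mean*1.875/RK-1.45)*.5
                if best is None or cost<best[0]: best=(cost,T,mean,s,v,np.degrees(th(tb+t)))
                break
print("best",best)
if best is None or best[4]<1: raise SystemExit
_,T,mean,*_=best
q=P(.124,us+mean*T,.164); L=np.linalg.norm(q-ee); bot.move_l(q,L/T)
print("B took",bot.current_time_s()-tb,bot.current_wrist_force().round(1),bot.current_ee_pos())
M=[]
for i in range(2):
    r=look(M); print(None if r is None else (r[0],np.degrees(r[1]),r[2:]))
json.dump(M,open("M2.json","w")); print(bot.current_time_s())
E
python3 push.py
```

```text
A3 0.45000000000000284 gap 0.0132928922870462 knob deg 214.62829641376538 F [-0.3  1.   1.1]
best (np.float64(0.032964198370370235), 0.6, np.float64(0.09500000000000001), np.float64(0.5966666666666667), np.float64(1.3204641983703704), np.float64(226.52208584835122))
B took 0.7417000000000016 [-0.3 -0.4  0.6] [ 0.51562124 -0.19458507  0.16379931]
(52.325, np.float64(-101.73692986405587), [np.float64(0.12428652480784827), np.float64(0.021323568731306426), np.float64(0.021381106448957094)])
(52.375, np.float64(-99.1497464225828), [np.float64(0.12453770388955111), np.float64(0.027208473494206378), np.float64(0.027208999788618685)])
52.425
```

Speed is now about 0.9 rad/s anticlockwise, and the hand hovers clear of the knob. The clock leaves no room for another push, so I'll follow now, then catch.

```bash
cat > follow.py <<'E'
from h import *
M=json.load(open("M2.json")); log=[]; H=.15; Z=.167; tl=None
def fit():
    tn=M[-1][0]; W=[m for m in M if tn-m[0]<4]; s=np.array([m[0]-tn for m in W]); y=np.array([m[1] for m in W]); sw=.1 if len(W)<4 else 2
    A=np.vstack([np.c_[np.ones_like(s),s,-s*s/2]/.005,[[0,1/sw,0],[0,0,1/.02]]]); b=np.r_[y/.005,.95/sw,.06/.02]
    x=np.linalg.lstsq(A,b,rcond=None)[0]; return (lambda t:x[0]+x[1]*(t-tn)-x[2]*(t-tn)**2/2),x[1],x[2]
i=0
try:
  while True:
    if i and (i<6 or i%2==0 or (tl and bot.current_time_s()-tl>7.5)):
        r=look(M)
        if r is not None:
            log.append([round(float(v),4) for v in r]+[i])
            if tl is None and r[4]<.025: tl=r[0]
            if tl and r[4]>.028: print("window broken",r); tl=r[0]
    f,w,a=fit(); t0=bot.current_time_s(); T=.25; tc=t0+T+H
    mis=(f(tc)-PS3+np.pi/2)%np.pi-np.pi/2
    done=tl and t0-tl>8.25
    final=done and (-.42<mis<.3 or t0>62.3)
    if final: th=f(t0+T+H)+min(.010/RK,w*.2); p=pos(th,.142)
    else: p=pos(f(t0+T+(H+.05)/2+.02),Z)
    d=np.linalg.norm(p-bot.current_ee_pos()); bot.move_l(p,max(d/T,.01)); H=.5*H+.5*min(.3,bot.current_time_s()-t0-T); i+=1
    if final: tcl=bot.current_time_s(); bot.gripper_close(); break
    if bot.current_time_s()>64: print("late"); break
finally:
    json.dump(M,open("M3.json","w"))
    for l in log: print(l)
    print("tl",tl,"w,a,H",w,a,H,"t",bot.current_time_s())
print("closed at",tcl,"predicted knob",np.degrees(f(tcl))%360,"mis",mis,"grip",bot.current_grip_width(),bot.current_finger_force(),bot.current_wrist_force().round(1))
ee=bot.current_ee_pos(); print("tcp deg",np.degrees(np.arctan2(*(ee[:2]-C)[::-1]))%360,np.linalg.norm(ee[:2]-C),bot.current_time_s())
E
python3 follow.py
```

```text
[52.825, -1.3366, 0.1251, 0.0003, 0.0008, 1]
[53.2667, -0.9663, 0.1257, 0.0017, 0.0024, 2]
[53.7083, -0.6071, 0.1262, 0.0018, 0.0026, 3]
[54.15, -0.2634, 0.1263, 0.0013, 0.0021, 4]
[54.5917, 0.0697, 0.1265, 0.0019, 0.0025, 5]
[55.0333, 0.3918, 0.1263, 0.0024, 0.0028, 6]
[55.875, 0.969, 0.1264, 0.004, 0.0044, 8]
[56.7083, 1.4991, 0.1252, 0.0035, 0.0036, 10]
[57.5417, 1.9951, 0.1245, 0.004, 0.004, 12]
[58.375, 2.4511, 0.124, 0.0027, 0.0027, 14]
[59.2167, 2.8669, 0.1238, 0.0016, 0.0019, 16]
[60.0583, 3.2472, 0.123, 0.0022, 0.0029, 18]
[60.5, 3.4291, 0.1234, 0.0015, 0.0022, 19]
[60.9417, 3.6028, 0.1237, 0.0018, 0.0022, 20]
[61.3833, 3.7633, 0.1237, 0.0011, 0.0018, 21]
tl 52.825 w,a,H 0.35248476202979284 0.056026349116219704 0.1461478027820574 t 62.8333
closed at 61.8333 predicted knob 224.38069654818239 mis -0.17913826558781665 grip 0.029226423301450293 29.999920427799225 [-0.3 -0.7  0.2]
tcp deg 228.26307700683563 0.1251757603710267 62.8333
```

The follow held within 5 mm at every look, and the knob was caught while still coasting. I'll bring it along the arc to the pointer now.

```bash
python3 - <<'E'
from h import *
drag(np.radians(228.3),PA,O3,v=.12,z=.142,step=.23)
ee=bot.current_ee_pos(); d=ee[:2]-C; print(np.degrees(np.arctan2(d[1],d[0])),np.linalg.norm(d),bot.current_grip_width(),bot.current_finger_force(),bot.current_wrist_force().round(1),bot.current_time_s(),np.abs(bot.current_joint_vel()).max())
im=cams.read_camera("side"); c=cams.calibration("side"); y,n=blob(mask(im,*YEL)); k,m=blob(mask(im,*BLUE)); print(y,n,k,m,proj(c,pos(PA,.122)))
t,cw,w=wrist(); print(kpix(w), ray(cw,kpix(w)[0],.099)[0,:2]-.0121*np.array([np.cos(PS3),np.sin(PS3)])-ee[:2])
cv2.imwrite("pics/end.png",np.hstack([cv2.resize(im[150:310,230:430],None,fx=2,fy=2),cv2.resize(w,(400,320))[:, :]])[:,:,::-1])
E
```

```text
163.58866164154946 0.12333608693656109 0.029204296245239254 29.99775141477585 [ 5.3 -2.6 -8.7] 64.75 0.021557174004103806
[271.97674419 249.65116279] 43 [284.31481481 231.62037037] 108 [284.46480136 232.52573563]
(array([318., 211.]), np.int32(3139)) [0.00015944 0.00124316]
```

View pics/end.png

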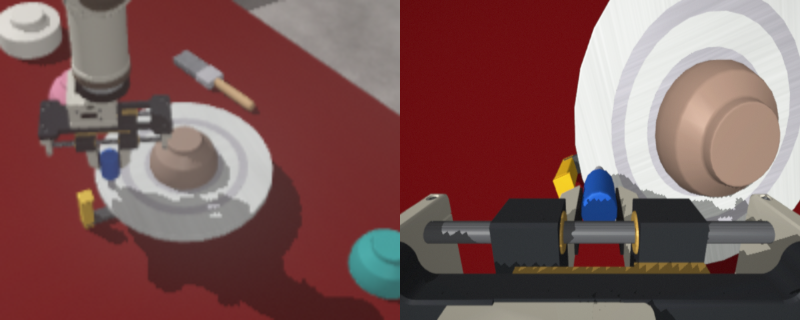

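The last picture shows the blue knob held between the pads at left (110,163), in line with the yellow post at (85,208), and the bowl centred on the wheel. The knob lies within 1 px of the predicted park point, so I'm handing in.

```bash
python3 -c "
from h import *
print(job_done(), bot.current_time_s())"
```

```text
the job is handed in; nothing more can be done
the job is handed in; nothing more can be done
```

Handed in by about 65 s: the knob is held at rest at the pointer with the bowl centred to the eye, after an unbroken follow of over 8 s within 5 mm of the knob at every look. However, the wheel coasted at only about 0.9 rad/s (roughly 7 s per turn, not 5) from a finger push, not a grip-and-release. A first failed launch sent the knob off (last speed estimate 1.85 rad/s, then about 0.7 clockwise; its peak was not logged), and I turned the wheel back about 65° to the pointer after the catch.

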